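Snap the hose nipple into the gauge with the bench squeezer

TASK

Lay the slim brass hose nipple with the grooved nose in the bench squeezer's trough, nose towards the gauge, and let go of it. Then close the squeezer's loose handle onto the fixed one, gently and by feel: the resistance climbs, then gives as the nipple clicks fully home against the gauge; stop there without leaning on it, for more than about 15 newtons on the handle harms the gauge. Let the handle spring open again, with the nipple left in the gauge and the other things on the desk where they were.

Things in the scene. Friction and masses are not known exactly. Their poses are not given: they have to be found in the camera images.
- press: Bench squeezer fixed to the desk; place and yaw vary. Origin on the desk (z=0) below the socket mouth; x runs from pivot to handle ends, y out of the mouth towards the loose handle. Pivot post at x=-90, y=38 mm, 72 mm tall. Fixed handle along x at y=-10 mm, z 40-60 mm, out to x=115 mm. It clamps a brass gauge 64 mm across, dial up, centre y=-51 mm, top z=66 mm.
- mouth (a point): Centre of the square 15 mm socket mouth in the gauge's brass stem (34 mm wide, z 33-67 mm), 50 mm above the desk; axes as the press. Spring balls inside form a catch: it starts to resist with the shoulder about 11 mm from the mouth, is hardest at 6-8 mm, gives at 5-4 mm; then the shoulder comes solidly against the mouth: home.
- trough (a point): On the socket axis (z = 50 mm), 32 mm out of the mouth in y: where the middle of the nipple's body goes. Below lies the steel V trough, 45 degree walls, y=3 to 52 mm, 19 mm wide, top 7 mm under the axis; the eight-sided body centres itself in it with its underside at z = 40 mm. Beside it nothing stands above z=10 mm within 75 mm either way in x.
- lever: Loose handle. Origin on the desk under its vertical pivot, x along the handle. Bar 30 mm to +y of this x axis, 10 mm thick; black sleeve at x=140-205 mm, 14 mm thick, z 40-60 mm. Stands open with its x 0.40 rad anticlockwise of the press x; closes clockwise (seen from above) by up to 0.70 rad. A spring (about 1 N at the sleeve open, 2.5 N closed) reopens it when let go.
- screw (a point): On the loose handle at its x=90, y=20 mm, z=50 mm, where a round-ended screw leaves the bar towards -y to press on the nipple's tail; its tip is at the handle's y=0 +-12 mm. How far it is screwed out differs each time and is not measured: home comes after 0.33 to 0.63 rad of closing and must be felt. At the sleeve the catch takes some 4 to 11 N, then falls off.
- lever_grip (a point): Middle of the outer face of the rubber sleeve on the loose handle, z = 50 mm, at x=180, y=37 mm of the handle (184 mm from the pivot). Push here with closed fingers towards the press's -y, following the arc about the pivot; free space outside and above.
- nipple: Loose brass hose nipple, about 120 g: eight-sided body 20 mm across flats, 32 mm long, lying flat, with a grooved nose 15 mm long, 13 mm thick along its -y. Origin mid-length on the body's underside, axis 10 mm above it; shoulder at y=-16, nose tip y=-31, flat tail y=+16 mm. Grip across x, 20 mm wide. The nose points roughly to world -y at the start.
- shoulder (a point): On the nipple's axis in the plane of its shoulder, where the nose begins. Axes as the nipple.
- blank: Bystander: thicker and shorter eight-sided brass plug, 28 mm across, plain thick nose. Leave it alone.
- old_gauge: Bystander: dented brass gauge 64 mm across, 29 mm tall, lying dial up.
- bezel_big: Bystander: black ring 72 mm across, 11 mm tall.
- bezel_small: Bystander: black ring 58 mm across, 10 mm tall.
- saucer: Bystander: blue saucer 116 mm across, 16 mm tall.
- driver: Bystander: screwdriver 160 mm long.
Things that resemble listed ones, but are neither listed nor needed, are in the scene too. Leave any purple look-alike of the nipple alone.

How it is judged:
By the outcome, as a careful person would: the job done as asked, in the order asked, and still so for the second after the job is handed in, with the robot touching nothing.
It also fails if it takes over 70 s, if anything falls off the work surface, if the arm or the gripper's body presses on something with over 40 N, if the wrist force passes 120 N, or if a joint passes its speed limit or range.

ROBOT

A 6-joint arm with a two-finger parallel gripper is mounted at the origin on the work surface. World frame = base frame: x ahead of the robot, y to its left, z up, the work surface at z = 0. Lengths are in m, angles in rad, forces in N, time in s.
With the tool pointing down it reaches from about 0.3 to 0.875 m from the base axis. Payload 6.4 kg.
Tool frame: the origin (TCP) lies midway between the tips of the shut fingers; the grasp point (between the pads) lies 19 mm behind it; z points along the fingers, y is the line along which they close (so a half turn about z gives the same grasp; the last joint's range is limited). The gripper opens to 85 mm and grips with 20 to 120 N. Pads are 22 mm wide; open, the fingers measure 114 mm over their backs; the gripper's body (76 mm by 85 mm) begins 54 mm behind the grasp point. The pads swing forward as they close: fully open they stand 13 mm farther back than shut.
Start: joints at [-1.395, 0.181, 1.607, -0, 1.354, -0.206], TCP at [0.214, -0.534, 0.231] pointing down, gripper open.
Joint ranges: [-2.99, 2.99], [-0.89, 2.07], [0.3, 2.58], [-1.14, 4.28], [0, 2.63], [-3.12, 3.12]. Speed limits (rad/s): [2.57, 2.57, 3.01, 3.14, 3.14, 3.14].

INTERFACE

Orientations are given as a unit quaternion [w, x, y, z].
In Python, from bench import ctrl gives the robot as it stands. The module is installed in compiled form; this text tells all that it offers.
- The arm moves only by the tool move_arm, never from a script. Its argument "plan" is one flat list of numbers, 6 for each row, row after row: the shift along the world's x, y, z in units of 50 mm (1.0 is 50 mm), then the turn, a rotation vector about the world's x, y, z in rad. A call has 1 to 10 rows; each row is the pose to reach, as a shift and turn from the pose commanded when the call began; what a row does not reach only later rows make up. A row lasts 1/8 s, in which the tool goes at most 62.5 mm and 10.7 degrees, less where a joint would pass 70% of its speed; a pose out of reach is approached as far as the arm can. A call with a gripper value outside its range is refused whole. "grip" is the finger opening in mm, from 0 to 85.4, set as the call begins (left out, the last holds). The fingers move at their own pace and stop on an object; the grip force is fixed at half the most. Time passes only in rows, so rows that repeat a pose let the fingers close. It gives the time, the measured TCP pose, the force, the opening and the grip force at its end, in the units of the state.
- ctrl.get_obs(): the state, without advancing time (a new reading comes with each control period).
- ctrl.camera(name): name is "scene" or "side" or "wrist"; returns a dict with "pixels" (384x512x3 uint8, red, green, blue), "fx", "fy", "cx", "cy" (pixels), "dist_coeffs" ([k1, k2, p1, p2, k3] as OpenCV has them; the pictures are not rectified), "origin" and "attitude" of the camera in the world. Camera axes: x right, y down, z forward; pixel columns grow to the right and rows downward; lengths in m; the calibration is good to about 2 mm. A picture is of the moment at which its call begins. There is no depth.
- ctrl.hand_in(): hands the job in; it is judged then, once.
The state is a dict: "time_s": time; "q": joint angles; "dq": joint speeds; "joint_efforts": joint torques, N m; "eef_pos": TCP position; "eef_rot": TCP orientation; "wrist_force": force on the tool from outside, world axes, zero at the start; "torque": the same for the moment, N m; "opening": opening from 0.0 (shut) to 1.0 (fully open); "grasp_force": force on a finger pad.
Only numpy, scipy, OpenCV 4.12 (cv2) and the standard library are available. Lean on these libraries where they do the work, as an engineer would, in place of code of your own. Each camera call takes 0.05 s, during which the arm holds its last target. There are 200 camera calls.

## Working session

There is one attempt and no reset: what is moved stays moved. The work goes in short steps, Python scripts to look and compute and a tool call to move; the robot and the scene stay as the last step left them, time stands still between calls to the robot, and variables do not carry over. Pictures are saved under pics/ and viewed, at most 10 in all, crops included, and the job is handed in when it is done.

Besides the shell and the picture viewer there is one more tool, called as name(argument=value, ...) on one line, values as JSON. move_arm: Moves the arm, as the interface text tells. Its arguments: {"type":"object","properties":{"plan":{"type":"array"},"grip":{"type":"number"}},"required":["plan"]}

```bash
mkdir -p pics; cat > h.py <<'E'
import numpy as np, cv2
from scipy.spatial.transform import Rotation as R
from bench import ctrl
def cam(n,save=None):
    c=ctrl.camera(n)
    if save: cv2.imwrite('pics/'+save,cv2.cvtColor(c['pixels'],cv2.COLOR_RGB2BGR))
    return c
def rot(c):
    a=np.array(c['attitude'],float)
    return a if a.shape==(3,3) else R.from_quat(a[[1,2,3,0]]).as_matrix()
def K(c): return np.array([[c['fx'],0,c['cx']],[0,c['fy'],c['cy']],[0,0,1.]])
def ray(c,uv):
    p=cv2.undistortPoints(np.array(uv,float).reshape(-1,1,2),K(c),np.array(c['dist_coeffs'],float)).reshape(-1,2)
    return np.c_[p,np.ones(len(p))]@rot(c).T
def onz(c,uv,z):
    d=ray(c,uv); o=np.array(c['origin']); return o+d*((z-o[2])/d[:,2])[:,None]
def proj(c,P):
    Rm=rot(c); r,_=cv2.Rodrigues(Rm.T); t=-Rm.T@np.array(c['origin'])
    return cv2.projectPoints(np.array(P,float).reshape(-1,1,3),r,t,K(c),np.array(c['dist_coeffs'],float))[0].reshape(-1,2)
E
python3 - <<'E'
from h import *
for n in ['scene','side','wrist']:
    c=cam(n,n+'0.png'); print(n,c['origin'],c['attitude'],c['fx'])
o=ctrl.get_obs(); print(o)
E
```

```text
scene [0.94162006 0.32873181 0.80295013] [-0.11639905  0.37668426  0.87474104 -0.28175938] 362.6501235648633
side [0.28571921 0.73887021 0.68241596] [ 0.06996324 -0.15165168  0.88644946 -0.43164135] 410.8375486501613
wrist [ 0.29069832 -0.50272275  0.37300455] [ 0.13400021  0.81749499 -0.55258515 -0.09162721] 319.1882841778332
{'time_s': 0.15, 'q': array([-1.39531090e+00,  1.81356798e-01,  1.60775290e+00, -3.86637300e-05,
        1.35378986e+00, -2.06320011e-01]), 'dq': array([ 0.00162537, -0.00341685, -0.00300197, -0.00036903, -0.00039266,
       -0.00113871]), 'joint_efforts': array([ 1.39926258e-03, -4.45252311e+01, -3.51693392e+01, -2.34232093e-04,
        5.81626766e-03,  1.90905510e-06]), 'eef_pos': array([ 0.21416426, -0.53318752,  0.23061103]), 'eef_rot': array([-6.53665734e-04,  9.81832347e-01,  1.89749349e-01, -8.79942685e-06]), 'wrist_force': array([-0.71910673,  0.1980474 ,  0.49880428]), 'torque': array([0.00887364, 0.02089893, 0.00266706]), 'grasp_force': 0.0, 'opening': 0.9958757636996257}
```

View pics/scene0.png

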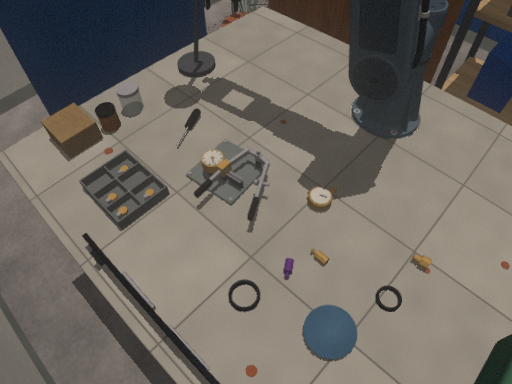

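View pics/side0.png

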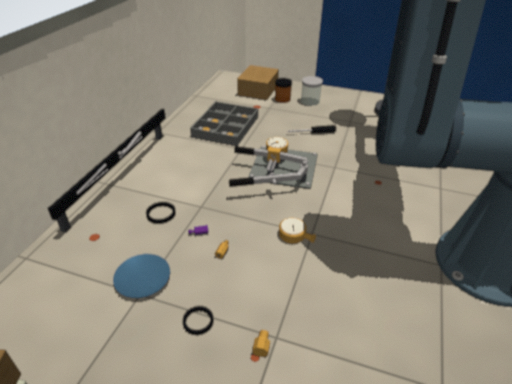

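Scene: press at about (230,172), gauge (212,158), loose handle (258,190). Brass plugs are at (320,256) and (424,262), with the purple look-alike at (289,266). The side view agrees: plugs at (222,248) and (262,343).

```bash
python3 - <<'E'
from h import *
a=cv2.imread('pics/scene0.png');b=cv2.imread('pics/side0.png')
f=lambda i,x,y,w,h,s:cv2.resize(i[y:y+h,x:x+w],None,fx=s,fy=s,interpolation=cv2.INTER_CUBIC)
t=np.hstack([f(a,180,135,100,75,4),f(b,225,125,100,75,4)])
u=np.hstack([f(a,300,240,40,30,10),f(b,202,233,40,30,10)])
cv2.imwrite('pics/crop1.png',np.vstack([t,u]))
for n,pts in [('scene',[(320,256),(424,262),(212,158),(258,190),(320,197)]),('side',[(222,248),(262,343),(277,145),(270,180),(292,230)])]:
    c=cam(n)
    hsv=cv2.cvtColor(c['pixels'],cv2.COLOR_RGB2HSV)
    m=cv2.inRange(hsv,(10,120,90),(28,255,255))
    N,_,st,ce=cv2.connectedComponentsWithStats(m)
    for s,q in zip(st[1:],ce[1:]):
        if s[4]>15: print(n,s,q.round(1),onz(c,[q],.01).round(4))
E
```

```text
scene [202 158  28  12 101] [220.4 164.1] [[ 0.5257 -0.2253  0.01  ]]
scene [121 166   7   5  25] [123.9 167.6] [[ 0.7269 -0.4223  0.01  ]]
scene [146 189   8   7  40] [149.7 191.9] [[ 0.7272 -0.2946  0.01  ]]
scene [309 191  23  16  57] [318.7 201.5] [[0.436  0.0619 0.01  ]]
scene [108 193   9   8  42] [112.4 196.2] [[ 0.8078 -0.3591  0.01  ]]
scene [119 207   8   8  45] [122.9 209.9] [[ 0.8132 -0.2995  0.01  ]]
scene [312 249  16  15 106] [320.2 256.4] [[0.5609 0.1645 0.01  ]]
scene [413 254  19  16 139] [422.4 260.4] [[0.3998 0.355  0.01  ]]
side [238  66  40  19 481] [258.1  74.9] [[ 0.7952 -0.7809  0.01  ]]
side [203 127   6   3  16] [205.8 128. ] [[ 0.8158 -0.3153  0.01  ]]
side [267 145  20  17 158] [275.2 151.9] [[ 0.5624 -0.2563  0.01  ]]
side [279 226  37  17 268] [296.5 236.6] [[0.4123 0.0676 0.01  ]]
side [216 241  12  17 126] [222. 249.] [[0.5587 0.1611 0.01  ]]
side [252 330  18  28 334] [261.  344.4] [[0.4033 0.3519 0.01  ]]
side [  0 351   5   8  27] [  1.4 353.6] [[0.8245 0.5195 0.01  ]]
```

View pics/crop1.png

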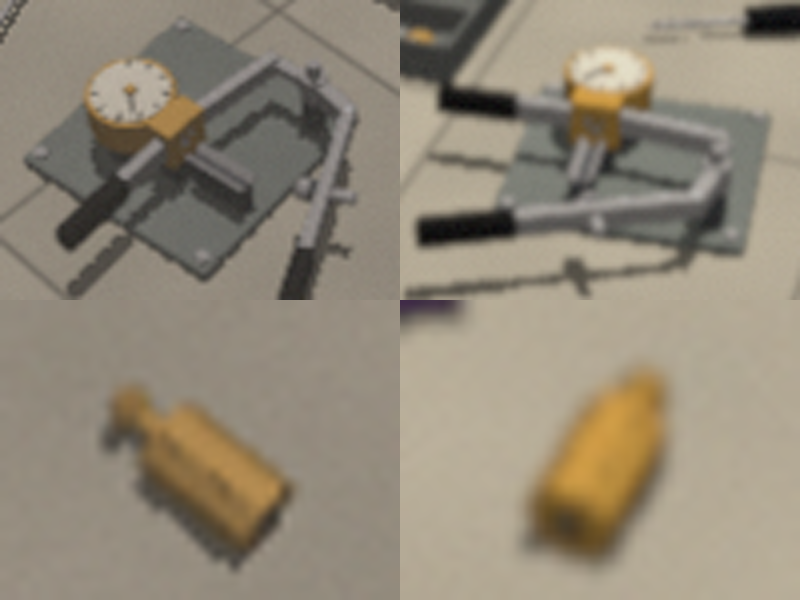

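Crop: gauge dial centre (212.5,158) and pivot top (258,153) in the scene view; (277.5,142.5) and (305,160) in the side view. The plug at (320,256) has the slim grooved nose at its upper left, so it is the nipple.

```bash
python3 - <<'E'
from h import *
s=cam('scene');d=cam('side')
for n,c,g,p,st in [('scene',s,(212.5,158),(258.2,153),(224.5,164.5)),('side',d,(277.5,142.5),(305,160),(273.5,150))]:
    G=onz(c,[g],.066)[0];P=onz(c,[p],.072)[0]
    v=P-G; a=np.arctan2(v[1],v[0])-np.arctan2(89,-90)
    M=[np.cos(a)*0-np.sin(a)*-.051,np.sin(a)*0+np.cos(a)*-.051]
    print(n,G,P,np.hypot(*v[:2]),'exp .1266','yaw',(a+np.pi)%(2*np.pi)-np.pi,'mouth',G[:2]-M)
# nipple axis by mask moments
for c,b in [(s,(300,240,40,30)),(d,(202,233,40,35))]:
    x,y,w,h=b
    m=cv2.inRange(cv2.cvtColor(c['pixels'],cv2.COLOR_RGB2HSV),(10,110,60),(28,255,255))[y:y+h,x:x+w]
    p=np.argwhere(m)[:,::-1]+[x,y]; q=onz(c,p,.01)[:,:2]; mu=q.mean(0)
    e=np.linalg.eigh(np.cov((q-mu).T))[1][:,1]; t=(q-mu)@e; n=(q-mu)@[-e[1],e[0]]
    print(len(p),mu,e,t.min(),t.max(),n.min(),n.max())
o=s=ctrl.get_obs();w=cam('wrist');Rt=R.from_quat(np.array(o['eef_rot'])[[1,2,3,0]]).as_matrix()
print('wristcam in tool',Rt.T@(np.array(w['origin'])-o['eef_pos']),Rt.T@rot(w)); print(Rt)
E
```

```text
scene [ 0.55499269 -0.21796922  0.066     ] [ 0.4610161  -0.13600179  0.072     ] 0.12470068651756337 exp .1266 yaw 0.06256331894427003 mouth [ 0.55180404 -0.167069  ]
side [ 0.54726345 -0.22205143  0.066     ] [ 0.45142438 -0.15393873  0.072     ] 0.11757749145132004 exp .1266 yaw 0.16194133793843246 mouth [ 0.53904049 -0.17171871]
118 [0.56084494 0.1643313 ] [0.05708153 0.99836952] -0.0268780751376292 0.019774511814411883 -0.010567881618091121 0.010643985454143226
141 [0.55908167 0.16157863] [-0.08069893  0.99673852] -0.02926901904595006 0.023964031540880167 -0.010619097010110915 0.01076313224181053
wristcam in tool [ 8.23786484e-02  1.06736559e-04 -1.42511875e-01] [[-9.59294807e-05 -9.47193878e-01 -3.20661425e-01]
 [ 9.99999981e-01 -3.58587945e-05 -1.93238860e-04]
 [ 1.71536133e-04 -3.20661437e-01  9.47193863e-01]]
[[ 9.27993311e-01  3.72596847e-01 -6.86324540e-05]
 [ 3.72596843e-01 -9.27993230e-01  3.97944549e-04]
 [ 8.45824316e-05 -3.94862116e-04 -9.99999918e-01]]
```

move_arm(plan=[0.7, 0.85, 0.05, 0, 0, 0.14, 1.4, 1.7, 0.1, 0, 0, 0.28, 2.1, 2.55, 0.15, 0, 0, 0.42, 2.8, 3.4, 0.2, 0, 0, 0.56, 3.5, 4.25, 0.25, 0, 0, 0.7, 4.2, 5.1, 0.3, 0, 0, 0.84, 4.9, 5.95, 0.35, 0, 0, 0.98, 5.6, 6.8, 0.4, 0, 0, 1.12, 6.3, 7.7, 0.4, 0, 0, 1.25, 6.3, 7.7, 0.4, 0, 0, 1.25])

```text
time_s: 1.65
eef_pos: [0.5309, -0.1452, 0.2513]
eef_rot: [-0.0, 0.683, 0.731, 0.0]
wrist_force: [0.1, -0.7, -0.2]
opening: 0.996
grasp_force: 0.0
```

```bash
python3 - <<'E'
from h import *
o=ctrl.get_obs();print(o['time_s'],o['eef_pos'],o['eef_rot'],o['q'])
c=cam('wrist','w1.png')
i=cv2.imread('pics/w1.png');cv2.imwrite('pics/w1b.png',cv2.resize(i,(800,600),interpolation=cv2.INTER_CUBIC))
E
```

```text
1.65 [ 0.53089885 -0.14524871  0.25130264] [-4.05569964e-05  6.82856986e-01  7.30551949e-01  4.28860612e-04] [-4.83249285e-01  1.08842276e-01  1.64720488e+00  8.63314752e-04
  1.38539630e+00 -5.50872027e-01]
```

View pics/w1b.png

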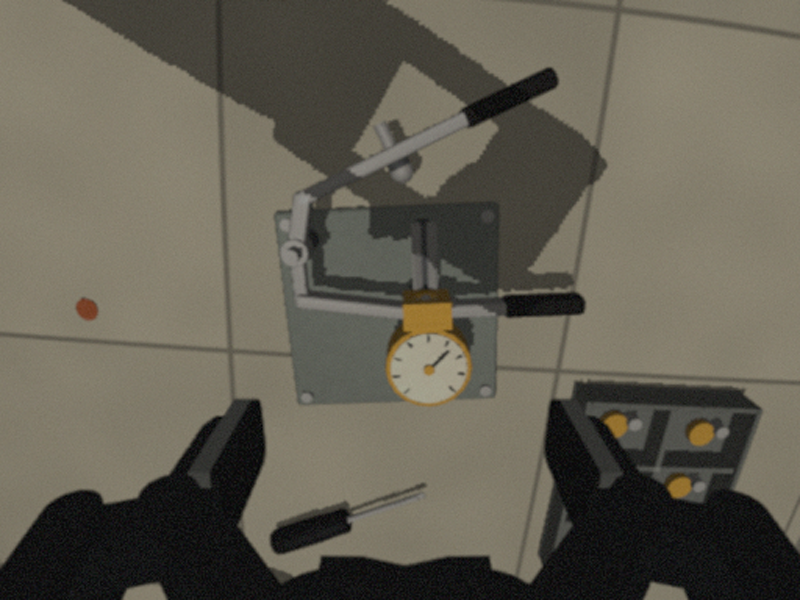

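Wrist view (800×600): gauge centre (429,369), pivot (294,253), trough x≈425 with its outer end at y≈221, fixed handle end (584,304), loose sleeve end (556,77). The free path between handle and trough is clear.

```bash
python3 - <<'E'
from h import *
c=cam('wrist')
img=c['pixels']; f=lambda U:(np.array(U,float)+.5)/1.5625-.5
# gauge dial disc by colour: whitish+gold, refine by moments of white
hsv=cv2.cvtColor(img,cv2.COLOR_RGB2HSV)
m=cv2.inRange(hsv,(10,120,90),(28,255,255)); n,l,s,ce=cv2.connectedComponentsWithStats(m)
for q,w in zip(s,ce): 
    if q[4]>60:print(q,w)
G=onz(c,[f((429,368))],.066)[0];P=onz(c,[f((294,253))],.072)[0]
v=P-G;a=np.arctan2(v[1],v[0])-np.arctan2(89,-90)
rm=lambda a:np.array([[np.cos(a),-np.sin(a)],[np.sin(a),np.cos(a)]])
print(np.hypot(*v[:2]),'yaw',a,'mouth',G[:2]+rm(a)@[0,.051])
# fit similarity-free (rigid) to several pts
pts=[((429,368),.066,(0,-51)),((294,253),.072,(-90,38)),((584,304),.055,(115,-10)),((425,221),.043,(0,52)),((409,221.5),.043,(-9.5,52)),((440,221),.043,(9.5,52))]
W=np.array([onz(c,[f(p)],z)[0][:2] for p,z,_ in pts]);M=np.array([q for *_,q in pts])/1000
wc,mc=W.mean(0),M.mean(0);H=(M-mc).T@(W-wc);a=np.arctan2(H[0,1]-H[1,0],H[0,0]+H[1,1])
o=wc-rm(a)@mc
print('fit yaw',a,'origin',o,'\nres mm',((M@rm(a).T+o-W)*1000).round(1).tolist())
print('trough',o+rm(a)@[0,.032])
piv=o+rm(a)@[-.090,.038]
L=np.array([onz(c,[f(p)],.06)[0][:2] for p in [(556,72),(556,82),(470,118)]])
print('lever pts polar',[(np.hypot(*(q-piv)),np.arctan2(*(q-piv)[::-1])-a) for q in L],'expected end',np.hypot(.205,.030),.4+np.arctan2(.030,.205))
# top-camera checks using scene cam projections
for n in('scene','side'):
    k=cam(n);T=lambda x,y,z:[*(o+rm(a)@[x,y]),z]
    print(n,proj(k,[T(0,-.051,.066),T(-.09,.038,.072),T(.115,-.01,.05),T(0,.052,.043)]).round(1).tolist())
E
```

```text
[     0      0    512    384 195080] [255.01803363 191.14718064]
[ 50 191  13  13  68] [ 56.26470588 196.91176471]
[248 192  55  67 908] [274.49118943 211.97577093]
[387 264  16  15 176] [395.30113636 270.375     ]
[443 269  16  15 187] [450.45454545 275.93048128]
[429 304  15  13 160] [436.15625 310.05625]
0.1257446164033416 yaw 0.08133680695857537 mouth [ 0.54821085 -0.1734292 ]
fit yaw 0.0951694684413154 origin [ 0.5473636  -0.17321017] 
res mm [[-0.1, 0.3], [-1.9, -0.5], [1.3, -0.5], [0.0, 0.1], [1.8, 0.3], [-1.1, 0.3]]
trough [ 0.54432278 -0.14135498]
lever pts polar [(np.float64(0.20415131592444707), np.float64(0.5594023869497179)), (np.float64(0.20129108755357317), np.float64(0.5337821354183593)), (np.float64(0.14450895773750974), np.float64(0.6009636592875369))] expected end 0.2071834935510066 0.5453100106357022
scene [[211.8, 156.3], [257.8, 150.2], [194.2, 194.2], [241.2, 179.7]]
side [[276.0, 141.8], [303.1, 161.8], [233.1, 148.7], [268.1, 168.9]]
```

move_arm(plan=[0.1, 1.0, -0.2, 0, 0, 0, 0.2, 2.0, -0.4, 0, 0, 0, 0.3, 3.0, -0.6, 0, 0, 0, 0.4, 4.0, -0.8, 0, 0, 0, 0.5, 5.0, -1.0, 0, 0, 0, 0.6, 6.0, -1.5, 0, 0, 0, 0.6, 6.0, -1.5, 0, 0, 0, 0.6, 6.0, -1.5, 0, 0, 0])

```text
time_s: 2.85
eef_pos: [0.5594, 0.1501, 0.1764]
eef_rot: [0.0, 0.686, 0.728, -0.0]
wrist_force: [0.9, -1.4, -0.8]
opening: 1.002
grasp_force: 0.0
```

```bash
python3 - <<'E'
from h import *
o=ctrl.get_obs();print(o['time_s'],o['eef_pos'],o['eef_rot'])
c=cam('wrist','w2.png')
i=cv2.imread('pics/w2.png')
hsv=cv2.cvtColor(c['pixels'],cv2.COLOR_RGB2HSV)
m=cv2.inRange(hsv,(10,110,60),(28,255,255)); n,l,s,ce=cv2.connectedComponentsWithStats(m)
for k in range(1,n):
    if s[k,4]>100:
        p=np.argwhere(l==k)[:,::-1]; q=onz(c,p,.013)[:,:2]; mu=q.mean(0)
        e=np.linalg.eigh(np.cov((q-mu).T))[1][:,1]; e*=np.sign(e[1]);t=(q-mu)@e; nn=(q-mu)@[e[1],-e[0]]
        print(s[k],mu,'yaw',np.arctan2(-e[0],e[1]),t.min(),t.max(),nn.min(),nn.max())
        if s[k,4]>600:
            for b in np.arange(-.032,.03,.004):
                w=nn[(t>=b)&(t<b+.004)]; 
                if len(w):print(round(b,3),(w.min()*1e3).round(1),(w.max()*1e3).round(1))
cv2.imwrite('pics/w2b.png',cv2.resize(i,(800,600),interpolation=cv2.INTER_CUBIC))
E
```

```text
2.85 [0.55943283 0.15009741 0.17636998] [ 1.62622707e-04  6.85711215e-01  7.27873654e-01 -2.16770208e-04]
[252 139  22  49 765] [0.56158511 0.16322907] yaw -0.018668320510011525 -0.027374275870921783 0.020735930710363705 -0.00973758297696792 0.009786030804999353
-0.028 -4.0 4.0
-0.024 -5.3 4.9
-0.02 -3.5 3.6
-0.016 -7.9 8.9
-0.012 -9.2 9.6
-0.008 -9.5 9.5
-0.004 -8.8 9.2
0.0 -9.1 9.6
0.004 -9.4 9.4
0.008 -9.7 9.8
0.012 -9.7 9.5
0.016 -9.2 9.3
0.02 -4.6 4.1
[  82  220   84   48 1165] [0.41965971 0.0715258 ] yaw -1.393193801013976 -0.05252471012196356 0.041741768197045996 -0.018127561670567692 0.03500216000182339
-0.032 -4.0 35.0
-0.028 -3.7 12.3
-0.024 -2.9 5.3
-0.02 -6.1 0.9
-0.016 -8.0 -1.2
-0.012 -10.0 -3.0
-0.008 -13.0 -3.8
-0.004 -15.0 -4.3
0.0 -16.9 -4.2
0.004 -17.6 -3.4
0.008 -17.4 -1.8
0.012 -18.1 1.0
0.016 -17.5 5.1
0.02 -16.0 9.1
0.024 -14.4 24.4
0.028 -11.7 26.1
```

View pics/w2b.png

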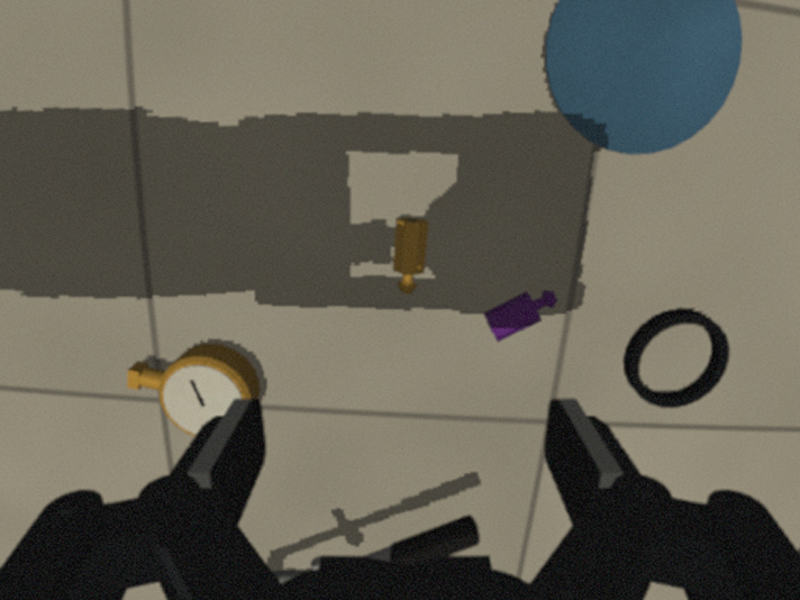

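Wrist view: nipple body at (410,247) with the nose down (towards −y), old gauge at (205,385), purple look-alike at (520,315) clear of the finger path. I'll grasp with partly opened fingers.

move_arm(plan=[0.05, 0.33, -1.0, 0, 0, -0.078, 0.05, 0.33, -2.0, 0, 0, -0.078, 0.05, 0.33, -2.8, 0, 0, -0.078, 0.05, 0.33, -3.2, 0, 0, -0.078, 0.05, 0.33, -3.45, 0, 0, -0.078, 0.05, 0.33, -3.45, 0, 0, -0.078], grip=45)

```text
time_s: 3.65
eef_pos: [0.5623, 0.1675, 0.0042]
eef_rot: [0.0, 0.713, 0.701, 0.0]
wrist_force: [0.7, 0.1, 0.2]
opening: 0.526
grasp_force: 0.0
```

move_arm(plan=[0, 0, 0, 0, 0, 0, 0, 0, 0, 0, 0, 0, 0, 0, 0, 0, 0, 0, 0, 0, 0, 0, 0, 0, 0, 0, 0, 0, 0, 0, 0, 0, 0, 0, 0, 0], grip=10)

```text
time_s: 4.4
eef_pos: [0.5632, 0.168, 0.0056]
eef_rot: [0.001, 0.713, 0.701, 0.001]
wrist_force: [-1.2, -0.9, 6.2]
opening: 0.215
grasp_force: 60.3
```

move_arm(plan=[0, 0, 0.5, 0, 0, 0, 0, 0, 1.4, 0, 0, 0, 0, -0.6, 2.3, 0, 0, 0.02, 0, -1.6, 2.6, 0, 0, 0.04, 0, -2.6, 2.6, 0, 0, 0.06, 0, -3.6, 2.6, 0, 0, 0.08, 0, -4.5, 2.6, 0, 0, 0.108, -0.2, -5.2, 2.6, 0, 0, 0.108, -0.3, -5.8, 2.6, 0, 0, 0.108, -0.3, -5.8, 2.6, 0, 0, 0.108])

```text
time_s: 5.65
eef_pos: [0.5466, -0.124, 0.1342]
eef_rot: [0.0, 0.675, 0.738, 0.0]
wrist_force: [0.2, -0.3, -0.5]
opening: 0.213
grasp_force: 59.4
```

```bash
python3 - <<'E'
from h import *
o=ctrl.get_obs();print(o['time_s'],o['eef_pos'],o['eef_rot'],o['wrist_force'])
c=cam('wrist','w3.png')
i=cv2.imread('pics/w3.png')
cv2.imwrite('pics/w3b.png',cv2.resize(i,(800,600),interpolation=cv2.INTER_CUBIC))
E
```

```text
5.65 [ 0.54657116 -0.12400759  0.13418147] [4.26998345e-04 6.75317470e-01 7.37527038e-01 2.19192386e-05] [ 0.24161519 -0.2737751  -0.49870594]
```

View pics/w3b.png

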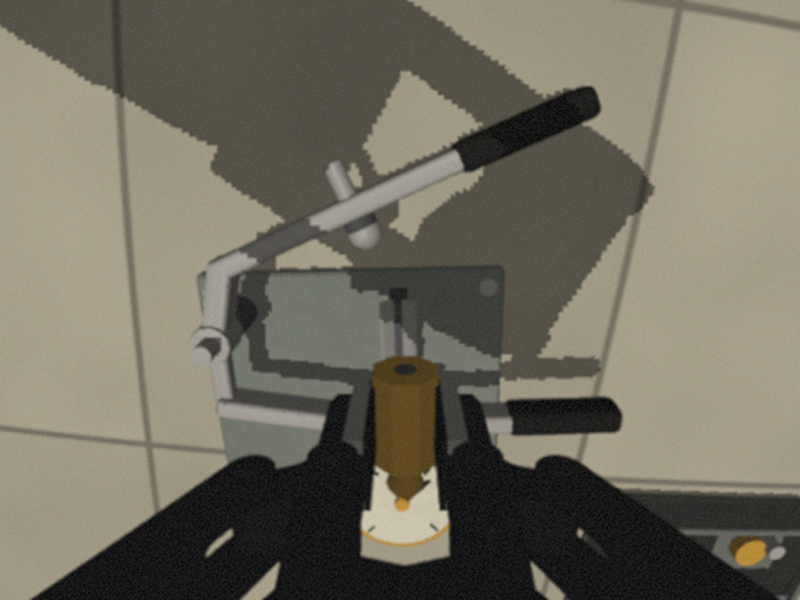

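Wrist view: nipple held upright between the pads, nose towards the gauge, tail hole at (405,369); trough outer end at (399,291), pivot (211,342).

```bash
python3 - <<'E'
from h import *
c=cam('wrist');o=ctrl.get_obs();T=np.array(o['eef_pos'])
f=lambda U:(np.array(U,float)+.5)/1.5625-.5
a=2*np.arctan2(o['eef_rot'][2],o['eef_rot'][1])-np.pi/2
rm=lambda a:np.array([[np.cos(a),-np.sin(a)],[np.sin(a),np.cos(a)]])
print('tool yaw',a)
for nm,p,dz in [('hole',(405,369),.0044),('topL',(385,359),.0144),('topR',(425,359),.0144)]:
    w=onz(c,[f(p)],T[2]+dz)[0]; print(nm,(rm(a).T@(w-T)[:2]*1000).round(1))
O=np.array([.5474,-.1732]);y=.0905
for nm,p,z in [('piv',(211,342),.072),('trE',(399,291),.043),('fixend',(621,414),.052),('sleeve end mid',(596,101),.055)]:
    w=onz(c,[f(p)],z)[0]; print(nm,w,(rm(y).T@(w[:2]-O)*1000).round(1))
print('trough tgt',O+rm(y)@[0,.032])
E
```

```text
tool yaw 0.09029762356737114
hole [-0.3 13.4]
topL [-5.9 21.5]
topR [ 5.4 21.5]
piv [ 0.46002905 -0.13583445  0.072     ] [-83.6  45.1]
trE [ 0.5428534  -0.11347494  0.043     ] [ 0.9 59.9]
fixend [ 0.66455494 -0.16763771  0.052     ] [117.2  -5. ]
sleeve end mid [ 0.61823329 -0.01855339  0.055     ] [ 84.5 147.6]
trough tgt [ 0.54450795 -0.14133095]
```

```bash
cat > ov.py <<'E'
from h import *
tc=np.array([8.23786484e-02,1.067e-04,-1.42511875e-01])
c=cam('wrist')
def tool(q): return R.from_quat(np.array(q)[[1,2,3,0]]).as_matrix()
o=ctrl.get_obs();Rc=tool(o['eef_rot']).T@rot(c)
print('camera in tool now',tool(o['eef_rot']).T@(np.array(c['origin'])-o['eef_pos']),Rc[:,2])
c1=dict(c);R1=tool([-4.05569964e-05,6.82856986e-01,7.30551949e-01,4.28860612e-04])
c1['origin']=R1@tc+[0.53089885,-0.14524871,0.25130264];c1['attitude']=R1@Rc
rm=lambda a:np.array([[np.cos(a),-np.sin(a)],[np.sin(a),np.cos(a)]])
O=np.array([.5474,-.1732]);y=.0905
g=[(-90,38,72)]+[(32*np.cos(t),-51+32*np.sin(t),66) for t in np.arange(0,6.28,.3)]+[(115,-10,60),(115,-10,40)]+[(sx*9.5,yy,43) for sx in(-1,1) for yy in (3,52)]+[(sx*17,0,67) for sx in (-1,1)]+[(sx*17,0,33) for sx in (-1,1)]
P=np.array([[*(O+rm(y)@[a/1000,b/1000]),z/1000] for a,b,z in g])
out=[]
for n,k,x0,y0 in [('w1',c1,165,30),('w3',c,115,40)]:
    i=cv2.resize(cv2.imread(f'pics/{n}.png')[y0:y0+270,x0:x0+240 if n=='w1' else x0+300],None,fx=1.5*1.0,fy=1.5,interpolation=cv2.INTER_CUBIC)
    for u,v in (proj(k,P)-[x0,y0]+.5)*1.5: cv2.circle(i,(int(u),int(v)),1,(0,0,255),-1)
    out.append(i)
i=np.hstack(out)[:,:800];cv2.imwrite('pics/ov.png',i);print(i.shape)
E
python3 ov.py
```

```text
camera in tool now [ 0.08201034 -0.00031382 -0.14258582] [-3.20921391e-01  2.18639680e-04  9.47105809e-01]
(405, 800, 3)
```

View pics/ov.png

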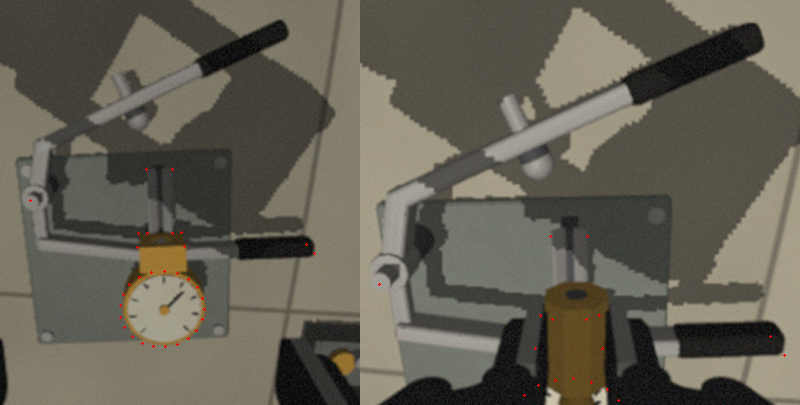

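Overlay: in the w3 panel every model point sits about 10 display px too low (for example pivot predicted at (380,285), seen at (388,272)); in w1 the mismatch is only 2–3 px. I'll check whether w3 was blurred by residual motion, and triangulate across the two views.

```bash
python3 - <<'E'
from h import *
exec(open('ov.py').read().split("g=[")[0])
c4=cam('wrist','w4.png');o=ctrl.get_obs();print(o['time_s'],o['eef_pos'],o['dq'])
g=lambda n:cv2.imread(f'pics/{n}.png',0).astype(np.float32)[:200]
print(cv2.phaseCorrelate(g('w3'),g('w4')))
# automatic correspondences w1<->w4 via SIFT, triangulate, compare desk heights
s=cv2.SIFT_create();a=cv2.imread('pics/w1.png',0);b=cv2.imread('pics/w4.png',0)
m=np.zeros_like(b);m[:240]=255
ka,da=s.detectAndCompute(a,m);kb,db=s.detectAndCompute(b,m)
mt=[p for p,q in cv2.BFMatcher().knnMatch(da,db,k=2) if p.distance<.7*q.distance]
for p in mt:
    u=ka[p.queryIdx].pt;v=kb[p.trainIdx].pt
    d1=ray(c1,[u])[0];d2=ray(c4,[v])[0];d1/=np.linalg.norm(d1);d2/=np.linalg.norm(d2)
    A=np.c_[d1,-d2];B=np.array(c4['origin'])-c1['origin'];t=np.linalg.lstsq(A,B,rcond=None)[0]
    X=c1['origin']+d1*t[0];Y=np.array(c4['origin'])+d2*t[1];M=(X+Y)/2
    if np.linalg.norm(X-Y)<.02: print(np.round(u,0),np.round(v,0),(M*1000).round(1),'gap',((Y-X)*1000).round(1),'press',(rm(y).T@(M[:2]-O)*1000).round(1))
E
```

```text
camera in tool now [ 0.08223576 -0.00030629 -0.14256792] [-3.20837951e-01  2.88583786e-04  9.47134059e-01]
5.9 [ 0.54686136 -0.12097151  0.13379524] [ 0.0010139   0.00155988 -0.00028623 -0.00197097 -0.00042661 -0.00210213]
((-0.26917642251322604, 0.7388275282459489), 0.4333556517958641)
[95. 31.] [28. 32.] [307.4  -3.1 -52.8] gap [-0.1  0.7  0.1] press [-223.6  191.1]
[96. 30.] [28. 32.] [310.9  -3.  -47.6] gap [ 0.1 -0.5 -0.1] press [-220.2  190.9]
[134.  60.] [68. 63.] [373.6 -36.  -10.4] gap [-1.3  8.8  1. ] press [-160.7  152.4]
[191. 157.] [138. 218.] [ 458.8 -138.7   60.7] gap [-0.2  0.2  0. ] press [-85.1  42.4]
[204.  78.] [182.  95.] [ 437.1  -56.2 -159.1] gap [ 3.  -3.4 -0.5] press [-99.2 126.5]
[206. 113.] [180. 143.] [ 453.  -106.4  -83.6] gap [ 4.1 -3.  -0.4] press [-88.  75.]
[259. 103.] [236. 144.] [527.  -78.9  53. ] gap [-0.1  0.  -0. ] press [-11.8  95.7]
[374. 124.] [400. 146.] [709.5 -97.1 -97.1] gap [ 7.6 14.7  1.6] press [168.3  61.2]
[379.  91.] [410. 105.] [687.7 -48.6 -44.6] gap [ 3.1 15.7  1.4] press [151.  111.4]
[386.  98.] [419. 114.] [700.9 -56.4 -48.7] gap [ 3.7 16.   1.4] press [163.4 102.5]
```

```bash
python3 - <<'E'
from h import *
f=lambda U:(np.array(U,float)+.5)/1.5625-.5
for k in range(6):
    c=cam('wrist');o=ctrl.get_obs()
    print(o['time_s'],(o['eef_pos']*1000).round(2),(np.array(c['origin'])*1000).round(2),o['q'].round(4))
i=cam('wrist')['pixels'];g=cv2.cvtColor(i,cv2.COLOR_RGB2GRAY)[:240].astype(np.float32)
b=cv2.imread('pics/w3.png',0)[:240].astype(np.float32)
# template shift of the loose handle sleeve region and pivot
for x,y in [(110,195),(330,50),(250,170)]:
    t=b[y:y+45,x:x+60];r=cv2.matchTemplate(g[max(0,y-15):y+60,x-15:x+75],t,cv2.TM_CCOEFF_NORMED);print(np.array(cv2.minMaxLoc(r)[3])-[15,15],r.max())
E
```

```text
5.95 [ 546.88 -121.01  133.8 ] [538.98 -38.89 276.34] [-4.2980e-01  2.5520e-01  1.7284e+00  2.0000e-04  1.1581e+00 -5.2230e-01]
6.0 [ 546.88 -121.11  133.8 ] [538.99 -38.91 276.32] [-4.2990e-01  2.5520e-01  1.7283e+00  1.0000e-04  1.1581e+00 -5.2240e-01]
6.05 [ 546.89 -121.25  133.78] [539.   -38.99 276.31] [-4.3010e-01  2.5530e-01  1.7282e+00  1.0000e-04  1.1581e+00 -5.2240e-01]
6.1 [ 546.87 -121.38  133.75] [539.   -39.11 276.3 ] [-0.4303  0.2554  1.7282  0.      1.158  -0.5224]
6.15 [ 546.86 -121.53  133.79] [539.01 -39.25 276.29] [-0.4305  0.2554  1.7282  0.      1.1581 -0.5225]
6.2 [ 546.83 -121.66  133.76] [539.01 -39.4  276.29] [-0.4308  0.2554  1.7282  0.      1.1581 -0.5225]
[-1  0] 0.9229726
[0 4] 0.964213
[0 2] 0.88183725
```

The arm was still settling (about 3 mm) between picture and pose reading, which explains the mismatch. I'll let it settle, then re-measure with picture and pose from the same call.

move_arm(plan=[0, 0.2, 0.8, 0, 0, 0, 0, 0.2, 0.8, 0, 0, 0, 0, 0.2, 0.8, 0, 0, 0, 0, 0.2, 0.8, 0, 0, 0, 0, 0.2, 0.8, 0, 0, 0, 0, 0.2, 0.8, 0, 0, 0, 0, 0.2, 0.8, 0, 0, 0, 0, 0.2, 0.8, 0, 0, 0])

```text
time_s: 7.25
eef_pos: [0.5467, -0.1121, 0.1737]
eef_rot: [-0.0, 0.674, 0.739, -0.0]
wrist_force: [0.1, -0.1, -0.2]
opening: 0.209
grasp_force: 59.5
```

```bash
cat > ov2.py <<'E'
from h import *
import pickle,sys
c=cam('wrist','w5.png');o=ctrl.get_obs();pickle.dump((c,o),open('w5.pkl','wb'));print(o['time_s'],o['eef_pos'],o['eef_rot'])
rm=lambda a:np.array([[np.cos(a),-np.sin(a)],[np.sin(a),np.cos(a)]])
O=np.array([.5490,-.1712]);y=.0905
g=[(-90,38,72),(115,-10,60),(115,-10,40)]+[(sx*9.5,yy,43) for sx in(-1,1) for yy in (3,52)]+[(sx*17,0,67) for sx in (-1,1)]
P=np.array([[*(O+rm(y)@[a/1000,b/1000]),z/1000] for a,b,z in g])
x0,y0=110,60
i=cv2.resize(cv2.imread('pics/w5.png')[y0:y0+220,x0:x0+300],None,fx=2.6,fy=2.6,interpolation=cv2.INTER_CUBIC)
for u,v in (proj(c,P)-[x0,y0]+.5)*2.6: cv2.circle(i,(int(u),int(v)),2,(0,0,255),-1)
cv2.imwrite('pics/ov2.png',i);print(i.shape)
E
python3 ov2.py
```

```text
7.3 [ 0.54676067 -0.11210527  0.17377051] [-2.27444373e-05  6.74210598e-01  7.38539146e-01 -1.07215047e-06]
(572, 780, 3)
```

View pics/ov2.png

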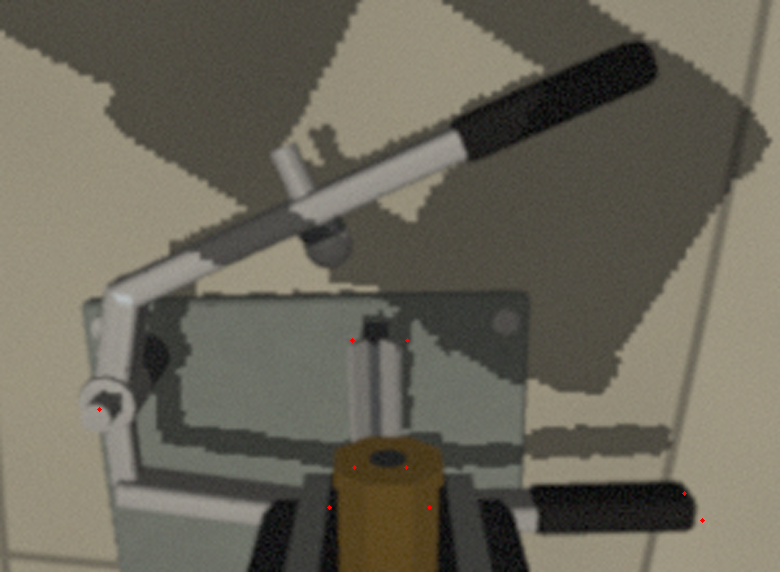

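Overlay: trough end at (377,338) against predicted (380,340), fixed handle end matches, pivot (104,406) against (99,409). The press pose is now good to about 1 mm. Nipple tail hole is at (388,459).

```bash
python3 - <<'E'
from h import *
import pickle
c,o=pickle.load(open('w5.pkl','rb'));T=np.array(o['eef_pos']);print(c['cx'],c['cy'])
f=lambda U:np.array(U,float)/2.6+[110,60]-.5
rm=lambda a:np.array([[np.cos(a),-np.sin(a)],[np.sin(a),np.cos(a)]])
a=2*np.arctan2(o['eef_rot'][2],o['eef_rot'][1])-np.pi/2;print('yaw',a)
for nm,p,dz in [('hole',(388,459),.0044),('top edge',(388,482),.0144),('bottom edge',(388,440),-.0056)]:
    print(nm,(rm(a).T@(onz(c,[f(p)],T[2]+dz)[0]-T)[:2]*1000).round(1))
O=np.array([.549,-.1712])
for nm,p,z in [('trL',(350,338),.043),('trR',(404,338),.043),('trLi',(353,435),.043),('trRi',(401,435),.043),('piv',(105,406),.072),('fe',(695,507),.05),('sleeveend',(650,55),.055),('sleeve start',(462,137),.06),('tip',(328,248),.05)]:
    w=onz(c,[f(p)],z)[0]; print(nm,(w*1000).round(1),(rm(.0905).T@(w[:2]-O)*1000).round(1))
E
```

```text
258.85429038291153 193.58840849371575
yaw 0.0910057064191172
hole [-0.3 14.2]
top edge [-0.3 14.8]
bottom edge [-0.3 13.4]
trL [ 533.9 -119.5   43. ] [-10.3  52.9]
trR [ 552.5 -117.8   43. ] [ 8.4 52.9]
trLi [ 537.8 -156.1   43. ] [-9.8 16.1]
trRi [ 555.  -154.5   43. ] [ 7.5 16.1]
piv [ 457.7 -140.    72. ] [-88.1  39.3]
fe [ 665.1 -170.8   50. ] [115.7 -10.1]
sleeveend [617.3 -17.8  55. ] [ 81.8 146.6]
sleeve start [563.  -47.3  60. ] [ 25.1 122.2]
tip [524.6 -87.1  50. ] [-16.7  86. ]
```

move_arm(plan=[-0.03, -0.48, 0, 0, 0, 0, -0.03, -0.48, -0.6, 0, 0, 0, -0.03, -0.48, -1.2, 0, 0, 0, -0.03, -0.48, -1.8, 0, 0, 0, -0.03, -0.48, -2.2, 0, 0, 0, -0.03, -0.48, -2.2, 0, 0, 0, -0.03, -0.48, -2.2, 0, 0, 0, -0.03, -0.48, -2.2, 0, 0, 0, -0.03, -0.48, -2.2, 0, 0, 0, -0.03, -0.48, -2.2, 0, 0, 0])

```text
time_s: 8.55
eef_pos: [0.5455, -0.1362, 0.0643]
eef_rot: [0.0, 0.674, 0.739, 0.0]
wrist_force: [0.2, -0.1, -1.9]
opening: 0.208
grasp_force: 59.4
```

```bash
python3 - <<'E'
from h import *
c=cam('wrist','w6.png');o=ctrl.get_obs();print(o['time_s'],o['eef_pos'],o['eef_rot'],o['wrist_force'])
d=cam('side','s6.png');s=cam('scene','c6.png')
a=cv2.resize(cv2.imread('pics/w6.png')[100:384,120:400],None,fx=1.43,fy=1.43,interpolation=cv2.INTER_CUBIC)
b=cv2.resize(cv2.imread('pics/s6.png')[110:210,225:325],(400,400),interpolation=cv2.INTER_CUBIC)
cv2.imwrite('pics/v6.png',np.hstack([cv2.resize(a,(400,406)),cv2.resize(b,(400,406))]))
E
```

```text
8.6 [ 0.54542163 -0.13617807  0.06413323] [2.70709469e-04 6.74215200e-01 7.38534891e-01 7.15322723e-05] [ 0.3801238  -0.37873138 -0.88307989]
```

View pics/v6.png

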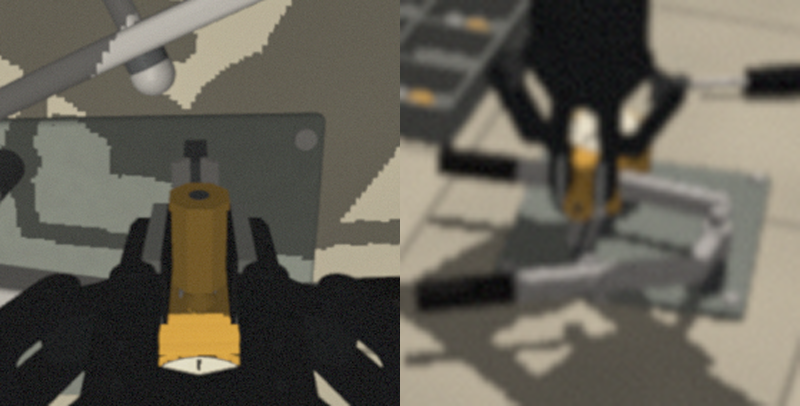

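Wrist panel: nipple body (199,250) in line with the stem (199,335) and within 1 mm of the trough centre (196,180). The side panel agrees. Lowering gently.

move_arm(plan=[0, 0, -0.1, 0, 0, 0, 0, 0, -0.2, 0, 0, 0, 0, 0, -0.28, 0, 0, 0, 0, 0, -0.34, 0, 0, 0, 0, 0, -0.36, 0, 0, 0, 0, 0, -0.36, 0, 0, 0, 0, 0, -0.36, 0, 0, 0])

```text
time_s: 9.57
eef_pos: [0.5449, -0.1361, 0.0461]
eef_rot: [-0.0, 0.674, 0.739, -0.0]
wrist_force: [-3.8, 1.2, 5.2]
opening: 0.21
grasp_force: 60.2
```

move_arm(plan=[-0.01, 0, 0, 0, 0, 0, -0.01, 0, 0, 0, 0, 0])

```text
time_s: 9.82
eef_pos: [0.5449, -0.1361, 0.0461]
eef_rot: [0.0, 0.674, 0.739, 0.0]
wrist_force: [-2.9, 0.7, 5.4]
opening: 0.213
grasp_force: 60.2
```

move_arm(plan=[0, 0, 0, 0, 0, 0, 0, 0, 0, 0, 0, 0, 0, 0, 0, 0, 0, 0, 0, 0, 0, 0, 0, 0], grip=45)

```text
time_s: 10.32
eef_pos: [0.5448, -0.1361, 0.0457]
eef_rot: [0.0, 0.674, 0.739, -0.0]
wrist_force: [0.4, -0.9, -0.3]
opening: 0.527
grasp_force: 0.0
```

move_arm(plan=[0, 0, 0.3, 0, 0, 0, 0, 0, 1, 0, 0, 0, 0, 0, 1.8, 0, 0, 0, 0, 0, 2.4, 0, 0, 0, 0, 0, 2.4, 0, 0, 0, 0, 0, 2.4, 0, 0, 0, 0, 0, 2.4, 0, 0, 0, 0, 0, 2.4, 0, 0, 0])

```text
time_s: 11.32
eef_pos: [0.5441, -0.1358, 0.1647]
eef_rot: [-0.001, 0.674, 0.739, -0.0]
wrist_force: [-0.8, -0.2, 0.8]
opening: 0.525
grasp_force: 0.0
```

```bash
sed -i "s/w5/w7/g;s/ov2.png/ov7.png/;s/\.5490,-.1712/.5482,-.1706/" ov2.py
sed -i "s/^g=.*/g=[(-90,38,72),(115,-10,50),(0,48,50),(0,16,60),(0,48,60)]/" ov2.py; python3 ov2.py
```

```text
11.375 [ 0.54425454 -0.13588954  0.16482939] [-8.62865067e-04  6.74237253e-01  7.38514263e-01 -2.55875877e-04]
(572, 780, 3)
```

View pics/ov7.png

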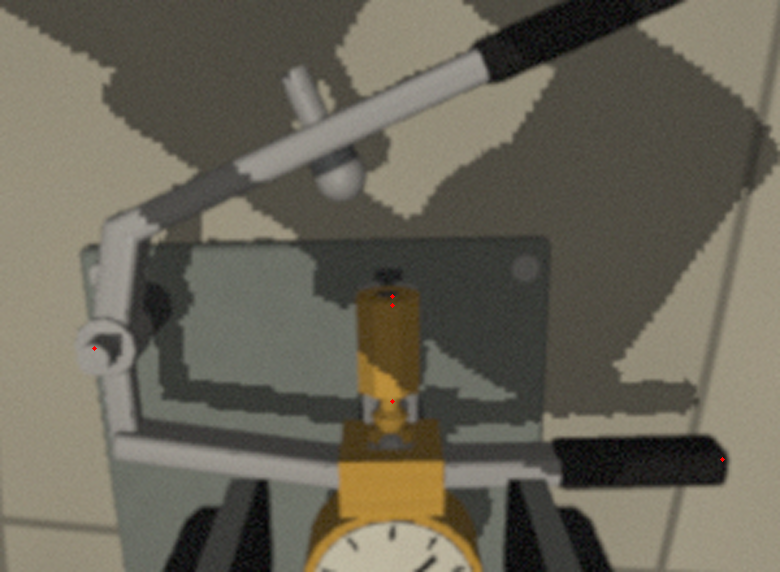

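The nipple rests in the trough, in line with the socket, its nose at (389,410) just short of the mouth. Next I work out the arc poses for the lever push.

```bash
cat > arc.py <<'E'
from h import *
import sys
rm=lambda a:np.array([[np.cos(a),-np.sin(a)],[np.sin(a),np.cos(a)]])
O=np.array([.5482,-.1706]);a=.0935;piv=O+rm(a)@[-.09,.038]
o=ctrl.get_obs();T=np.array(o['eef_pos']);yaw=2*np.arctan2(o['eef_rot'][2],o['eef_rot'][1])-np.pi/2
v=rm(yaw).T@(T[:2]-piv); F=rm(yaw).T@np.array(o['wrist_force'])[:2]
print('t',o['time_s'],'TCP in lever axes by tool yaw',(v*1000).round(1),'phi',yaw-a,'F(x,y)',F,'q',o['q'].round(2))
def pose(phi,x,y,z):
    w=piv+rm(a+phi)@[x,y]
    return [*((np.array([*w,z])-T)/.05).round(3),round(a+phi-yaw,3)]
if __name__=='__main__':
    print('pre',pose(.4,.18,.075,.165),'down',pose(.4,.18,.075,.043),'touch',pose(.4,.18,.050,.043))
E
python3 arc.py
```

```text
t 11.375 TCP in lever axes by tool yaw [89.3 -2.8] phi -0.0025672178099119536 F(x,y) [0.21627879 0.13870897] q [-0.46  0.22  1.7  -0.    1.22 -0.55]
pre [np.float64(0.676), np.float64(2.921), np.float64(0.003), np.float64(0.403)] down [np.float64(0.676), np.float64(2.921), np.float64(-2.437), np.float64(0.403)] touch [np.float64(0.913), np.float64(2.48), np.float64(-2.437), np.float64(0.403)]
```

move_arm(plan=[0.17, 0.75, 0, 0, 0, 0.1, 0.34, 1.5, 0, 0, 0, 0.2, 0.5, 2.2, 0, 0, 0, 0.3, 0.68, 2.92, 0, 0, 0, 0.4, 0.68, 2.92, -0.7, 0, 0, 0.4, 0.68, 2.92, -1.5, 0, 0, 0.4, 0.68, 2.92, -2.2, 0, 0, 0.4, 0.68, 2.92, -2.44, 0, 0, 0.4, 0.68, 2.92, -2.44, 0, 0, 0.4, 0.68, 2.92, -2.44, 0, 0, 0.4], grip=0)

```text
time_s: 12.62
eef_pos: [0.58, 0.0096, 0.0453]
eef_rot: [0.001, 0.514, 0.858, 0.0]
wrist_force: [-0.3, -0.2, 0.4]
opening: -0.002
grasp_force: 0.0
```

move_arm(plan=[0, 0, 0, 0, 0, 0, 0, 0, 0, 0, 0, 0, 0.05, -0.1, 0, 0, 0, 0, 0.12, -0.22, 0, 0, 0, 0, 0.18, -0.33, 0, 0, 0, 0, 0.18, -0.33, 0, 0, 0, 0, 0.18, -0.33, 0, 0, 0, 0])

```text
time_s: 13.5
eef_pos: [0.5876, -0.0066, 0.0436]
eef_rot: [-0.0, 0.514, 0.858, -0.0]
wrist_force: [0.3, -0.1, -0.0]
opening: 0.004
grasp_force: 0.0
```

```bash
python3 arc.py
```

```text
t 13.5 TCP in lever axes by tool yaw [180.3  56.2] phi 0.39726142525669694 F(x,y) [ 0.24609693 -0.20934184] q [-0.21  0.44  1.69  0.    1.01 -0.7 ]
pre [np.float64(-0.192), np.float64(0.336), np.float64(2.427), np.float64(0.003)] down [np.float64(-0.192), np.float64(0.336), np.float64(-0.013), np.float64(0.003)] touch [np.float64(0.045), np.float64(-0.105), np.float64(-0.013), np.float64(0.003)]
```

```bash
python3 - <<'E'
from arc import *
for ph in np.arange(.4,.19,-.03): print([float(k) for k in pose(ph,.18,.048,.043)])
E
```

```text
t 13.5 TCP in lever axes by tool yaw [180.3  56.2] phi 0.39726142525669694 F(x,y) [ 0.24609693 -0.20934184] q [-0.21  0.44  1.69  0.    1.01 -0.7 ]
[0.064, -0.14, -0.013, 0.003]
[0.14, -0.223, -0.013, -0.027]
[0.212, -0.307, -0.013, -0.057]
[0.283, -0.394, -0.013, -0.087]
[0.35, -0.483, -0.013, -0.117]
[0.415, -0.574, -0.013, -0.147]
[0.477, -0.667, -0.013, -0.177]
[0.536, -0.762, -0.013, -0.207]
```

move_arm(plan=[0.064, -0.14, 0, 0, 0, 0, 0.14, -0.22, 0, 0, 0, -0.03, 0.21, -0.31, 0, 0, 0, -0.06, 0.28, -0.39, 0, 0, 0, -0.09, 0.35, -0.48, 0, 0, 0, -0.12, 0.35, -0.48, 0, 0, 0, -0.12, 0.35, -0.48, 0, 0, 0, -0.12])

```text
time_s: 14.38
eef_pos: [0.6052, -0.0306, 0.0438]
eef_rot: [-0.0, 0.565, 0.825, 0.0]
wrist_force: [-1.1, 1.0, 0.0]
opening: 0.003
grasp_force: 0.6
```

move_arm(plan=[0.065, -0.09, 0, 0, 0, -0.03, 0.125, -0.18, 0, 0, 0, -0.06, 0.125, -0.18, 0, 0, 0, -0.06, 0.125, -0.18, 0, 0, 0, -0.06])

```text
time_s: 14.88
eef_pos: [0.6116, -0.0396, 0.0438]
eef_rot: [0.0, 0.589, 0.808, 0.0]
wrist_force: [0.1, 1.1, -0.5]
opening: -0.005
grasp_force: 0.7
```

```bash
python3 - <<'E'
from arc import *
for ph in np.arange(.24,-.24,-.02): print(round(ph,2),[float(k) for k in pose(ph,.18,.048,.043)])
E
```

```text
t 14.875 TCP in lever axes by tool yaw [180.1  48.8] phi 0.21746596653375008 F(x,y) [0.45323061 1.02882253] q [-0.26  0.49  1.63  0.    1.03 -0.57]
0.24 [-0.044, 0.055, -0.017, 0.023]
0.22 [-0.003, -0.007, -0.017, 0.003]
0.2 [0.037, -0.07, -0.017, -0.017]
0.18 [0.075, -0.134, -0.017, -0.037]
0.16 [0.113, -0.198, -0.017, -0.057]
0.14 [0.149, -0.264, -0.017, -0.077]
0.12 [0.183, -0.33, -0.017, -0.097]
0.1 [0.217, -0.396, -0.017, -0.117]
0.08 [0.249, -0.464, -0.017, -0.137]
0.06 [0.279, -0.531, -0.017, -0.157]
0.04 [0.309, -0.6, -0.017, -0.177]
0.02 [0.337, -0.669, -0.017, -0.197]
0.0 [0.363, -0.739, -0.017, -0.217]
-0.02 [0.388, -0.809, -0.017, -0.237]
-0.04 [0.412, -0.879, -0.017, -0.257]
-0.06 [0.434, -0.951, -0.017, -0.277]
-0.08 [0.455, -1.022, -0.017, -0.297]
-0.1 [0.475, -1.094, -0.017, -0.317]
-0.12 [0.493, -1.166, -0.017, -0.337]
-0.14 [0.509, -1.239, -0.017, -0.357]
-0.16 [0.524, -1.312, -0.017, -0.377]
-0.18 [0.538, -1.385, -0.017, -0.397]
-0.2 [0.55, -1.459, -0.017, -0.417]
-0.22 [0.561, -1.532, -0.017, -0.437]
```

move_arm(plan=[0.02, -0.032, 0, 0, 0, -0.01, 0.039, -0.064, 0, 0, 0, -0.02, 0.039, -0.064, 0, 0, 0, -0.02])

```text
time_s: 15.25
eef_pos: [0.6137, -0.0429, 0.0439]
eef_rot: [0.0, 0.597, 0.802, 0.0]
wrist_force: [0.6, 2.1, 0.7]
opening: 0.001
grasp_force: 0.8
```

move_arm(plan=[0.02, -0.032, 0, 0, 0, -0.01, 0.038, -0.064, 0, 0, 0, -0.02, 0.038, -0.064, 0, 0, 0, -0.02])

```text
time_s: 15.62
eef_pos: [0.6155, -0.0462, 0.0438]
eef_rot: [0.0, 0.605, 0.796, 0.0]
wrist_force: [0.1, 1.1, 1.1]
opening: -0.002
grasp_force: 0.8
```

move_arm(plan=[0.02, -0.032, 0, 0, 0, -0.01, 0.037, -0.065, 0, 0, 0, -0.02, 0.037, -0.065, 0, 0, 0, -0.02])

```text
time_s: 16.0
eef_pos: [0.6173, -0.0494, 0.0438]
eef_rot: [0.0, 0.613, 0.79, 0.0]
wrist_force: [0.2, 2.1, 0.1]
opening: 0.003
grasp_force: 0.8
```

move_arm(plan=[0.02, -0.032, 0, 0, 0, -0.01, 0.036, -0.065, 0, 0, 0, -0.02, 0.036, -0.065, 0, 0, 0, -0.02])

```text
time_s: 16.38
eef_pos: [0.6192, -0.0526, 0.0438]
eef_rot: [0.0, 0.621, 0.784, 0.0]
wrist_force: [1.2, 2.4, 1.7]
opening: 0.002
grasp_force: 0.9
```

```bash
python3 - <<'E'
from arc import *
import pickle
from scipy.optimize import brentq
c,_=pickle.load(open('w7.pkl','rb'))
f=lambda U:np.array(U,float)/2.6+[110,60]-.5
for p in [(345,200),(343,196),(340,180),(392,292),(388,292)]:
    w=onz(c,[f(p)],.05)[0][:2]; print(p,'lever',(rm(a+.4).T@(w-piv)*1000).round(1),'press',(rm(a).T@(w-O)*1000).round(1))
# closing angle at which the tip (lever y=t) brings the tail to press y=43 (onset) and 32 (home)
for t in (-.012,0,.008,.012,.014):
    g=lambda ph,Y:.038+(rm(ph)@[.09,t])[1]-Y
    print(t,[round(brentq(lambda ph:g(ph,Y),-.5,.6),3) for Y in(.048,.043,.038,.032)])
E
```

```text
t 16.375 TCP in lever axes by tool yaw [180.   48.7] phi 0.13710269711008585 F(x,y) [1.72118433 2.01505196] q [-0.28  0.5   1.6   0.    1.04 -0.51]
(345, 200) lever [85.6  8.4] press [-14.5  79.1]
(343, 196) lever [85.5  9.8] press [-15.1  80.3]
(340, 180) lever [86.6 14.6] press [-15.9  85.2]
(392, 292) lever [ 87.5 -24.3] press [ 0.  49.6]
(388, 292) lever [ 86.3 -23.8] press [-1.2 49.6]
-0.012 [0.243, 0.188, 0.133, 0.066]
0 [0.111, 0.056, -0.0, -0.067]
0.008 [0.022, -0.033, -0.089, -0.155]
0.012 [-0.022, -0.077, -0.133, -0.199]
0.014 [-0.044, -0.099, -0.154, -0.22]
```

move_arm(plan=[0.034, -0.066, 0, 0, 0, -0.02, 0.067, -0.133, 0, 0, 0, -0.04, 0.097, -0.2, 0, 0, 0, -0.06, 0.126, -0.27, 0, 0, 0, -0.08, 0.126, -0.27, 0, 0, 0, -0.08, 0.126, -0.27, 0, 0, 0, -0.08])

```text
time_s: 17.12
eef_pos: [0.6253, -0.066, 0.0438]
eef_rot: [-0.0, 0.652, 0.758, -0.0]
wrist_force: [0.8, 1.9, 0.7]
opening: -0.003
grasp_force: 1.0
```

move_arm(plan=[0.015, -0.035, 0, 0, 0, -0.01, 0.029, -0.069, 0, 0, 0, -0.02, 0.029, -0.069, 0, 0, 0, -0.02])

```text
time_s: 17.5
eef_pos: [0.6269, -0.0696, 0.0438]
eef_rot: [0.0, 0.659, 0.752, 0.0]
wrist_force: [1.2, 1.9, 0.2]
opening: -0.002
grasp_force: 1.0
```

move_arm(plan=[0.014, -0.035, 0, 0, 0, -0.01, 0.028, -0.069, 0, 0, 0, -0.02, 0.028, -0.069, 0, 0, 0, -0.02])

```text
time_s: 17.88
eef_pos: [0.6283, -0.073, 0.0438]
eef_rot: [0.0, 0.667, 0.745, 0.0]
wrist_force: [1.6, 2.3, 0.4]
opening: -0.005
grasp_force: 1.2
```

```bash
python3 arc.py | head -1
```

```text
t 17.875 TCP in lever axes by tool yaw [179.7  48.6] phi 0.017201055050107744 F(x,y) [1.84570849 2.12828962] q [-0.3   0.52  1.57  0.    1.05 -0.41]
```

move_arm(plan=[0.013, -0.035, 0, 0, 0, -0.01, 0.026, -0.07, 0, 0, 0, -0.02, 0.026, -0.07, 0, 0, 0, -0.02])

```text
time_s: 18.25
eef_pos: [0.6295, -0.0766, 0.0438]
eef_rot: [0.0, 0.674, 0.738, -0.0]
wrist_force: [1.4, 2.9, 0.5]
opening: -0.001
grasp_force: 1.2
```

move_arm(plan=[0.013, -0.035, 0, 0, 0, -0.01, 0.025, -0.07, 0, 0, 0, -0.02, 0.025, -0.07, 0, 0, 0, -0.02])

```text
time_s: 18.62
eef_pos: [0.6308, -0.0801, 0.0438]
eef_rot: [0.0, 0.682, 0.732, 0.0]
wrist_force: [2.5, 3.2, 0.7]
opening: 0.003
grasp_force: 1.3
```

move_arm(plan=[0.012, -0.035, 0, 0, 0, -0.01, 0.024, -0.07, 0, 0, 0, -0.02, 0.024, -0.07, 0, 0, 0, -0.02])

```text
time_s: 19.0
eef_pos: [0.632, -0.0836, 0.0438]
eef_rot: [0.0, 0.689, 0.725, 0.0]
wrist_force: [2.3, 3.4, -0.4]
opening: -0.003
grasp_force: 1.3
```

move_arm(plan=[0.011, -0.036, 0, 0, 0, -0.01, 0.022, -0.071, 0, 0, 0, -0.02, 0.022, -0.071, 0, 0, 0, -0.02])

```text
time_s: 19.38
eef_pos: [0.6331, -0.0871, 0.0438]
eef_rot: [0.0, 0.696, 0.718, 0.0]
wrist_force: [2.5, 2.6, 1.0]
opening: 0.0
grasp_force: 1.4
```

move_arm(plan=[0.011, -0.036, 0, 0, 0, -0.01, 0.021, -0.071, 0, 0, 0, -0.02, 0.021, -0.071, 0, 0, 0, -0.02])

```text
time_s: 19.75
eef_pos: [0.634, -0.09, 0.0438]
eef_rot: [-0.0, 0.703, 0.711, 0.0]
wrist_force: [3.0, 5.3, 0.8]
opening: -0.002
grasp_force: 2.8
```

Resistance is starting to climb. From here I use smaller steps.

move_arm(plan=[0.01, -0.036, 0, 0, 0, -0.01, 0.01, -0.036, 0, 0, 0, -0.01])

```text
time_s: 20.0
eef_pos: [0.6345, -0.0913, 0.0438]
eef_rot: [-0.001, 0.707, 0.707, 0.0]
wrist_force: [2.3, 6.2, 2.1]
opening: 0.003
grasp_force: 3.5
```

move_arm(plan=[0.01, -0.036, 0, 0, 0, -0.01, 0.01, -0.036, 0, 0, 0, -0.01])

```text
time_s: 20.25
eef_pos: [0.6349, -0.0927, 0.0438]
eef_rot: [-0.001, 0.71, 0.704, 0.001]
wrist_force: [2.1, 7.9, 2.2]
opening: -0.001
grasp_force: 4.0
```

```bash
python3 arc.py | head -1
```

```text
t 20.25 TCP in lever axes by tool yaw [179.4  50.2] phi -0.10269498572194222 F(x,y) [2.01386761 7.96470444] q [-0.33  0.54  1.55  0.    1.06 -0.32]
```

move_arm(plan=[0.009, -0.036, 0, 0, 0, -0.01, 0.009, -0.036, 0, 0, 0, -0.01])

```text
time_s: 20.5
eef_pos: [0.6354, -0.0945, 0.0438]
eef_rot: [-0.001, 0.714, 0.7, 0.001]
wrist_force: [1.7, 7.6, 1.6]
opening: 0.001
grasp_force: 3.9
```

move_arm(plan=[0.009, -0.036, 0, 0, 0, -0.01, 0.009, -0.036, 0, 0, 0, -0.01])

```text
time_s: 20.75
eef_pos: [0.636, -0.0965, 0.0438]
eef_rot: [-0.001, 0.717, 0.697, 0.0]
wrist_force: [1.7, 7.7, 1.6]
opening: -0.001
grasp_force: 3.5
```

move_arm(plan=[0.008, -0.036, 0, 0, 0, -0.01, 0.008, -0.036, 0, 0, 0, -0.01])

```text
time_s: 21.0
eef_pos: [0.6365, -0.0986, 0.0438]
eef_rot: [-0.0, 0.721, 0.693, 0.0]
wrist_force: [3.6, 5.8, 2.5]
opening: -0.001
grasp_force: 2.7
```

move_arm(plan=[0.008, -0.036, 0, 0, 0, -0.01, 0.008, -0.036, 0, 0, 0, -0.01])

```text
time_s: 21.25
eef_pos: [0.637, -0.1011, 0.0438]
eef_rot: [0.0, 0.724, 0.69, 0.0]
wrist_force: [4.1, 4.0, 0.6]
opening: -0.001
grasp_force: 1.7
```

move_arm(plan=[0.004, -0.018, 0, 0, 0, -0.005, 0.008, -0.036, 0, 0, 0, -0.01, 0.008, -0.036, 0, 0, 0, -0.01])

```text
time_s: 21.62
eef_pos: [0.6373, -0.1032, 0.0438]
eef_rot: [0.0, 0.728, 0.686, 0.0]
wrist_force: [3.0, 3.4, 0.6]
opening: 0.003
grasp_force: 1.5
```

move_arm(plan=[0.003, -0.018, 0, 0, 0, -0.005, 0.003, -0.018, 0, 0, 0, -0.005])

```text
time_s: 21.88
eef_pos: [0.6373, -0.1043, 0.0438]
eef_rot: [0.0, 0.729, 0.684, -0.0]
wrist_force: [2.7, 2.8, 0.2]
opening: -0.001
grasp_force: 1.3
```

move_arm(plan=[0.003, -0.018, 0, 0, 0, -0.005, 0.003, -0.018, 0, 0, 0, -0.005])

```text
time_s: 22.12
eef_pos: [0.6374, -0.1051, 0.0438]
eef_rot: [0.0, 0.731, 0.682, -0.0]
wrist_force: [1.1, 2.2, 0.6]
opening: 0.001
grasp_force: 1.3
```

move_arm(plan=[0.003, -0.018, 0, 0, 0, -0.005, 0.003, -0.018, 0, 0, 0, -0.005])

```text
time_s: 22.38
eef_pos: [0.6376, -0.1059, 0.0438]
eef_rot: [-0.0, 0.733, 0.68, -0.0]
wrist_force: [2.3, 3.0, 2.0]
opening: -0.002
grasp_force: 1.3
```

move_arm(plan=[0.003, -0.018, 0, 0, 0, -0.005, 0.003, -0.018, 0, 0, 0, -0.005])

```text
time_s: 22.62
eef_pos: [0.6378, -0.1068, 0.0438]
eef_rot: [0.0, 0.735, 0.679, 0.0]
wrist_force: [0.9, 3.0, 1.2]
opening: 0.004
grasp_force: 1.3
```

move_arm(plan=[0.003, -0.018, 0, 0, 0, -0.005, 0.003, -0.018, 0, 0, 0, -0.005])

```text
time_s: 22.88
eef_pos: [0.6379, -0.1076, 0.0438]
eef_rot: [-0.0, 0.736, 0.677, 0.0]
wrist_force: [2.9, 3.0, 0.8]
opening: 0.001
grasp_force: 1.5
```

move_arm(plan=[0.003, -0.018, 0, 0, 0, -0.005, 0.003, -0.018, 0, 0, 0, -0.005])

```text
time_s: 23.12
eef_pos: [0.6381, -0.1081, 0.0438]
eef_rot: [-0.0, 0.738, 0.675, 0.0]
wrist_force: [2.6, 4.5, 1.3]
opening: 0.001
grasp_force: 2.3
```

move_arm(plan=[0.003, -0.018, 0, 0, 0, -0.005, 0.003, -0.018, 0, 0, 0, -0.005])

```text
time_s: 23.38
eef_pos: [0.6382, -0.1085, 0.0438]
eef_rot: [-0.001, 0.74, 0.673, 0.0]
wrist_force: [2.6, 5.7, 2.8]
opening: 0.003
grasp_force: 3.2
```

move_arm(plan=[0.003, -0.018, 0, 0, 0, -0.005, 0.003, -0.018, 0, 0, 0, -0.005])

```text
time_s: 23.62
eef_pos: [0.6383, -0.1089, 0.0438]
eef_rot: [-0.001, 0.741, 0.671, 0.001]
wrist_force: [1.4, 9.1, 2.0]
opening: 0.002
grasp_force: 4.1
```

The force has climbed stiffly to 9 N with almost no motion, so the nipple is home. I'll back off along the arc.

```bash
python3 - <<'E'
from arc import *
for ph,y in zip([-.14,-.08,-.02,.05,.12,.19,.26,.33,.40,.42],[.051]*9+[.075]): print([float(k) for k in pose(ph,.18,y,.043)])
E
```

```text
t 23.625 TCP in lever axes by tool yaw [179.2  50.2] phi -0.19239055173540306 F(x,y) [0.53794609 9.18663898] q [-0.35  0.55  1.53  0.    1.06 -0.25]
[-0.022, 0.206, -0.016, 0.052]
[-0.079, 0.423, -0.016, 0.112]
[-0.15, 0.636, -0.016, 0.172]
[-0.248, 0.879, -0.016, 0.242]
[-0.363, 1.114, -0.016, 0.312]
[-0.494, 1.341, -0.016, 0.382]
[-0.641, 1.557, -0.016, 0.452]
[-0.802, 1.764, -0.016, 0.522]
[-0.978, 1.958, -0.016, 0.592]
[-1.266, 2.429, -0.016, 0.612]
```

move_arm(plan=[-0.02, 0.2, 0, 0, 0, 0.05, -0.08, 0.42, 0, 0, 0, 0.11, -0.15, 0.64, 0, 0, 0, 0.17, -0.25, 0.88, 0, 0, 0, 0.24, -0.36, 1.11, 0, 0, 0, 0.31, -0.49, 1.34, 0, 0, 0, 0.38, -0.64, 1.56, 0, 0, 0, 0.45, -0.8, 1.76, 0, 0, 0, 0.52, -0.98, 1.98, 0, 0, 0, 0.59, -1.26, 2.45, 0, 0, 0, 0.61])

```text
time_s: 24.88
eef_pos: [0.5748, 0.012, 0.0436]
eef_rot: [0.0, 0.505, 0.863, -0.0]
wrist_force: [-0.8, -0.4, -0.2]
opening: 0.001
grasp_force: 0.0
```

move_arm(plan=[0, 0.2, 0, 0, 0, 0, 0, 0.2, 0.6, 0, 0, 0, 0, 0.2, 1.4, 0, 0, 0, 0, 0, 2.2, 0, 0, -0.15, 0, -0.8, 2.6, 0, 0, -0.3, -0.4, -1.6, 2.6, 0, 0, -0.4, -0.7, -2.4, 2.6, 0, 0, -0.4, -0.7, -2.4, 2.6, 0, 0, -0.4, -0.7, -2.4, 2.6, 0, 0, -0.4, -0.7, -2.4, 2.6, 0, 0, -0.4])

```text
time_s: 26.12
eef_pos: [0.5407, -0.1068, 0.1737]
eef_rot: [-0.0, 0.666, 0.746, 0.0]
wrist_force: [-1.3, 0.3, 0.7]
opening: 0.002
grasp_force: 0.0
```

```bash
python3 - <<'E'
from arc import *
c=cam('wrist','w8.png')
h=cv2.cvtColor(c['pixels'],cv2.COLOR_RGB2HSV);m=cv2.inRange(h,(10,110,60),(28,255,255))
P=lambda x,y,z:[*(O+rm(a)@[x,y]),z]
# profile of brass along the press y axis at x=0 (top of body z=.06)
for yy in np.arange(-.005,.056,.003):
    w=[]
    for xx in np.arange(-.02,.0201,.001):
        u,v=proj(c,[P(xx,yy,.06)])[0].round().astype(int)
        w.append(int(0<=v<384 and 0<=u<512 and m[v,u]>0))
    print(round(yy*1000),''.join('#' if k else '.' for k in w))
# sleeve start/end: dark pixels near open lever pose
for nm,L in [('sleeve mid open',(.172,.03)),('bar open',(.12,.03))]:
    q=piv+rm(a+.4)@L;u,v=proj(c,[[*q,.06]])[0].round().astype(int);print(nm,(u,v),c['pixels'][v,u] if 0<=v<384 and 0<=u<512 else None)
E
```

```text
t 26.125 TCP in lever axes by tool yaw [89.  24.6] phi 0.01867404685068999 F(x,y) [-1.21297474  0.48302277] q [-0.41  0.19  1.72  0.    1.23 -0.52]
-5 .........................................
-2 .........................................
1 .........................................
4 .........................................
7 ....###..........................###.....
10 .....##..........................###.....
13 .........................................
16 ..........####################...........
19 ..........####################...........
22 ..........####################...........
25 ..........####################...........
28 ..........####################...........
31 ..........####################...........
34 ...........#####.......######............
37 ...............##########................
40 .........................................
43 .........................................
46 .........................................
49 .........................................
52 .........................................
55 .........................................
sleeve mid open (np.int64(335), np.int64(107)) [28 28 32]
bar open (np.int64(273), np.int64(132)) [147 143 137]
```

```bash
python3 -c "
from bench import ctrl
print(ctrl.hand_in())"
```

```text
the job is handed in; nothing more can be done
None
```

The nipple is home in the gauge: I felt the catch give at about 8 N, stopped at about 9 N against the solid stop, let the handle spring open, backed the arm clear and handed the job in.

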